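# Close up the melting furnace and hold the check probe in the crucible

## Task

Close up the little melting furnace for a temperature check: slip the white fibre ring down over the crucible neck until it lies flat on the deck, then put the steel cover cap over the neck, fully home, setting both down gently rather than letting them drop. Then draw the probe thermometer out of its stand, lower its stem through the hole in the cap without touching the cap or the crucible, and finish still holding it there: upright, steady, centred in the crucible, with the tip about 20 mm above the crucible floor. Leave everything else where it stands.

Things in the scene. Friction and masses are not known exactly. Their poses are not given: they have to be found in the camera images.
- furnace: The melting furnace, a fixed white box, 160 (its x) x 150 (its y) x 90 high on the bench, black control face to its own -x, turned up to 30 degrees. Origin: centre of its underside, below the crucible's axis. A round dark graphite crucible, 40 outer diameter (37 over the top 3), bore 28, rises 35 through the flat steel deck as a neck. Deck free around it but for 1.5 high screw heads at its corners.
- deck (a point): Point on the crucible's axis at the height of the furnace's deck, 90 mm above the bench; z is up.
- neck_rim (a point): Centre of the crucible neck's upper rim, 35 mm above the deck, 125 above the bench; z is up.
- crucible_floor (a point): Centre of the crucible's inner floor, 85 mm below the neck's rim, 40 above the bench; the bore is straight, 28 wide from the floor to the rim.
- fibre_ring: The white ceramic-fibre insulating ring lying flat on the bench: outer diameter 60, hole 45, 14 high. Origin: centre of its underside, z is its axis, up. Home: flat on the deck, with the neck through it.
- cover_cap: The plain steel cover cap standing mouth down on the bench: a round cup turned upside down, outer diameter 56, 22 high, skirt bore 45 and 17 deep, top plate 5 thick with a central hole 24 wide. Origin: centre of its underside, z is its axis, up. Home: the plate resting on the neck's rim, so that its underside is 18 mm above the deck (it then clears the fibre ring by 4 mm).
- cap_hole (a point): Centre of the cap's hole, level with the cap's top, 22 mm above its underside. When the cap is home this point is 5 mm above the neck's rim.
- probe: The probe thermometer, about 110 g, hanging upright in its stand: straight white ceramic stem 10 thick, 105 long, then a round steel shoulder 30 wide, 5 thick, then a square black handle 24 x 24 (flats facing its own x and y), up to 177 mm above the tip. Origin: centre of the tip; z runs along the stem towards the handle and is up. The stem is rigid.
- probe_grip (a point): Middle of the probe's handle, 143 mm above the tip; axes as the probe's.
- stand_top (a point): Centre of the upper rim of the probe's stand: an upright tube 34 wide with a bore of 18 on a round 76 wide base, fixed to the bench, 125 high. The probe's shoulder rests on this rim; its tip hangs 105 below, so the probe is lifted straight up by 105 mm or more to come free.
- spare_crucible: a spare graphite crucible, dark grey tapered cup 52 wide at the mouth and 62 high, standing; it can stand in the same sort of place as the ring, the cap and the probe stand. Bystander. Origin: centre of its underside.
- ingot_mould: a dark steel ingot mould, a shallow trough 90 x 36 x 24 with a short tail (120 long over all). Bystander. Origin: centre of the trough's underside.
- casting_flask: a perforated steel casting flask, open tube 68 wide with an 80 wide flange at the top, 89 high. Bystander. Origin: centre of its underside.
- flux_jar: a small closed jar, 52 wide, 58 high. Bystander. Origin: centre of its underside.
- bench_brush: a bench brush lying flat. Bystander. Origin: on its underside.
- solder_spool: a small spool of brass solder standing on its flange, 44 wide, 30 high. Bystander. Origin: centre of its underside.
- ring_mandrel: a tapered steel ring mandrel, 290 long, up to 24 thick, lying far to the left. Bystander. Origin: under the middle of its length.
There are look-alikes about, which are no part of the job. Leave any blue or brown look-alike of the cover_cap alone.

How it is judged:
By the outcome, as a careful person would: the job done as asked, in the order asked, and still so for the second after the job is handed in, while the arm keeps its last pose, push and grip.
It also fails if it takes over 69 s, if anything falls off the work surface, if the arm or the gripper's body presses on something with over 40 N, if the wrist force passes 120 N, or if a joint passes its speed limit or range.

## Robot

A 6-joint arm with a two-finger parallel gripper is mounted at the origin on the work surface. World frame = base frame: x ahead of the robot, y to its left, z up, the work surface at z = 0. Lengths are in m, angles in rad, forces in N, time in s.
With the tool pointing down it reaches from about 0.25 to 0.725 m from the base axis. Payload 4 kg.
Tool frame: the origin (TCP) lies on the centre line of the jaws, within the pads' length; the fingertips stand 17 mm ahead of it and the grasp point (between the pads) lies 2 mm behind it; z points along the fingers, y is the line along which they close (so a half turn about z gives the same grasp; the last joint's range is limited). The gripper opens to 85 mm and grips with 20 to 120 N. Pads are 22 mm wide; open, the fingers measure 114 mm over their backs; the gripper's body (76 mm by 85 mm) begins 54 mm behind the grasp point. The pads swing forward as they close: fully open they stand 13 mm farther back than shut.
Start: joints at [1.295, 0.241, 0.005, 1.335, 0, 1.571], TCP at [0.136, 0.481, 0.248] pointing down, gripper open.
Joint ranges: [-2.72, 2.72], [-1.05, 1.87], [-1.09, 1.28], [-1.99, 2.15], [-1.42, 1.44], [-3.14, 3.14]. Speed limits (rad/s): [2.79, 2.79, 3.14, 3.14, 3.14, 3.14].

## Interface

Orientations are given as a unit quaternion [x, y, z, w].
In Python, from workcell import get_obs, imaging, order gives the robot as it stands.
- The arm moves only by the tool apply_moves, never from a script. Its argument "targets" is a list that holds one entry, the list of rows, each a list of 5 numbers: the shift along the world's x, y, z in units of 40 mm (1.0 is 40 mm), then the turn about the world's z in degrees, then the gripper command: -1 is shut, 1 is fully open, values between are in proportion. In form: [[[dx, dy, dz, turn, fingers], ...]]. A call has 1 to 8 rows; each row shifts and turns the commanded pose from where the row before left it; what a row does not reach is not made up. A row lasts 1/12 s, in which the tool goes at most 41.7 mm and 7.16 degrees, less where a joint would pass 70% of its speed; a pose out of reach is approached as far as the arm can. A call is refused whole if a number of a shift passes 1 or a number of a turn 7.16, either way. A call with a gripper value outside its range is refused whole. The fingers move at their own pace and stop on an object; the grip force is fixed at half the most. Time passes only in rows, so rows that do not move let the fingers close. It gives the time, the measured TCP pose, the force, the opening and the grip force at its end, in the units of the state.
- get_obs(): the state, without advancing time (a new reading comes with each control period).
- imaging.camera(name): name is "scene" or "top"; returns (picture, depth): 400x640x3 uint8, blue, green, red; 400x640 float32, m along the optical axis (not along the pixel's ray), 0 where there is no reading.
- imaging.get_calibration(name): a dict with "camera_matrix" (3x3 intrinsics, pixels), "eye" and "rotation" of the camera in the world. Camera axes: x right, y down, z forward; pixel columns grow to the right and rows downward; lengths in m; the calibration is good to about 2 mm. A picture is of the moment at which its call begins. get_calibration takes no time and is no camera call.
- order.job_done(): hands the job in; it is judged then, once.
The state is a dict: "clock": time; "joint_pos": joint angles; "joint_vel": joint speeds; "tau": joint torques, N m; "eef_pos": TCP position; "tool_rot": TCP orientation; "ft_force": force on the tool from outside, world axes, zero at the start; "ft_torque": the same for the moment, N m; "grip_width": finger opening in m; "grasp_force": force on a finger pad.
Only numpy, scipy, OpenCV 4.12 (cv2) and the standard library are available. Lean on these libraries where they do the work, as an engineer would, in place of code of your own. Each camera call takes 0.05 s, during which the arm holds its last target. There are 200 camera calls.

## Working session

There is one attempt and no reset: what is moved stays moved. The work goes in short steps, Python scripts to look and compute and a tool call to move; the robot and the scene stay as the last step left them, time stands still between calls to the robot, and variables do not carry over. Pictures are saved under pics/ and viewed, at most 10 in all, crops included, and the job is handed in when it is done.

Besides the shell and the picture viewer there is one more tool, called after ">>>" as name(argument=value, ...) on one line, values as JSON. apply_moves: Moves the arm, as the interface text tells. Its arguments: {"type":"object","properties":{"targets":{"type":"array","items":{"type":"array","items":{"type":"array","items":{"type":"number"}}}}},"required":["targets"]}

```bash
mkdir -p pics
cat > h.py <<'E'
import numpy as np, cv2
from workcell import get_obs, imaging, order
def cloud(n):
    p,d=imaging.camera(n); c=imaging.get_calibration(n)
    K=np.array(c["camera_matrix"]);R=np.array(c["rotation"]);e=np.array(c["eye"])
    v,u=np.mgrid[0:400,0:640]
    X=np.stack([(u-K[0,2])/K[0,0]*d,(v-K[1,2])/K[1,1]*d,d],-1)@R.T+e
    X[d==0]=np.nan
    return p,d,X
E
python3 - <<'E'
from h import *
for n in("scene","top"):
    p,d,X=cloud(n); np.savez(f"{n}.npz",p=p,d=d,X=X); cv2.imwrite(f"pics/{n}0.png",p)
    c=imaging.get_calibration(n); print(n,c)
    print(X[200,320],(d==0).mean())
print(get_obs())
E
```

```text
Traceback (most recent call last):
  File "h.py", line 7, in cloud
    X=np.stack([(u-K[0,2])/K[0,0]*d,(v-K[1,2])/K[1,1]*d,d],-1)@R.T+e
      ~~~~~~~~~~~~~~~~~~~~~~~~~~~~~~~~~~~~~~~~~~~~~~~~~~~~~~~~^~~~
ValueError: matmul: Input operand 1 has a mismatch in its core dimension 0, with gufunc signature (n?,k),(k,m?)->(n?,m?) (size 4 is different from 3)
```

Rotation is a quaternion.

```bash
sed -i 's/R=np.array(c\["rotation"\])/R=Rotation.from_quat(c["rotation"]).as_matrix()/; 1a from scipy.spatial.transform import Rotation' h.py
python3 - <<'E'
from h import *
for n in("scene","top"):
    p,d,X=cloud(n); np.savez(f"{n}.npz",p=p,d=d,X=X); cv2.imwrite(f"pics/{n}0.png",p)
    c=imaging.get_calibration(n); print(n,c)
    print(X[200,320],X[300,320],(d==0).mean())
print(get_obs())
E
```

```text
scene {'camera_matrix': array([[430.39354867,   0.        , 321.0282369 ],
       [  0.        , 430.39354867, 198.19430726],
       [  0.        ,   0.        ,   1.        ]]), 'eye': array([1.18127243, 0.07342067, 1.06379818]), 'rotation': array([ 0.69849229,  0.65842206, -0.1945822 , -0.20180854])}
[0.56381438 0.10010753 0.08699892] [0.8102733  0.08560065 0.00124887] 0.004
top {'camera_matrix': array([[417.10874033,   0.        , 319.34837448],
       [  0.        , 417.10874033, 189.59074274],
       [  0.        ,   0.        ,   1.        ]]), 'eye': array([0.440185  , 0.09448781, 1.20391025]), 'rotation': array([-0.6974285 ,  0.71329048, -0.05197632,  0.04591996])}
[0.56637302 0.08210451 0.09667225] [ 0.29425355  0.08756049 -0.00344883] 0.00396875
{'clock': 0.15, 'joint_pos': array([ 1.29497711e+00,  2.41237802e-01,  4.02161942e-03,  1.33518730e+00,
       -8.05219794e-06,  1.57083430e+00]), 'joint_vel': array([ 0.00076752, -0.00067449,  0.005413  , -0.00313619,  0.00082141,
       -0.00052377]), 'tau': array([-1.26328896e-04, -3.72634900e+01,  2.52638340e+01,  1.23815623e-02,
        2.21452092e-05,  2.55963954e-06]), 'eef_pos': array([0.13604658, 0.48066503, 0.24761389]), 'tool_rot': array([ 1.37491634e-01,  9.90502602e-01, -7.96501611e-04, -1.06466854e-04]), 'ft_force': array([-0.11639268,  0.43469288,  1.6996937 ]), 'ft_torque': array([0.00322203, 0.00295363, 0.07483946]), 'grasp_force': 0.0, 'grip_width': 0.08551531665704674}
```

View pics/scene0.png

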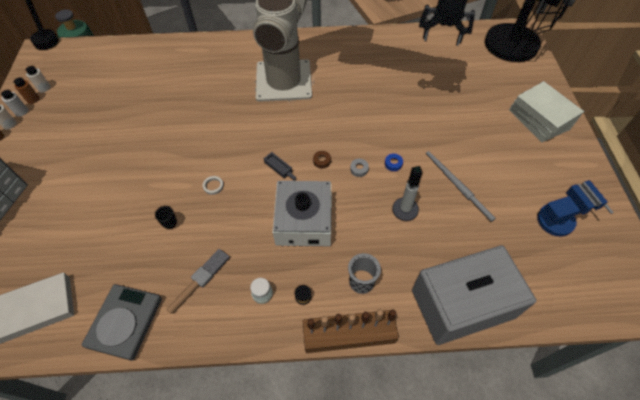

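View pics/top0.png

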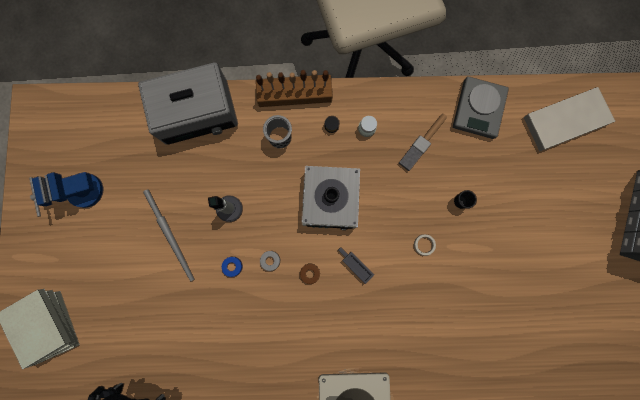

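The pictures show a grey ring-shaped cap at top px (270,261), with look-alikes in blue (232,267) and brown (309,274). The white ring is at (425,245), the probe in its stand at (229,208) and the furnace neck at (331,195). The plain grey one fits the "plain steel" cover cap. I'll confirm that in a crop and measure.

```bash
cat >> h.py <<'E'
from scipy.optimize import least_squares
def circ(P,r=None):
    c=np.median(P,0)
    f=lambda q:np.hypot(P[:,0]-q[0],P[:,1]-q[1])-q[2]
    return least_squares(f,[*c,r or .02],loss='soft_l1',f_scale=.001).x
def outer(X,z0,z1,box,nb=72):
    """points in z band and box; returns centre via min enclosing circle, area rect, n"""
    m=(X[...,2]>z0)&(X[...,2]<z1)&(X[...,0]>box[0])&(X[...,0]<box[1])&(X[...,1]>box[2])&(X[...,1]<box[3])
    P=X[m]; return m,P
E
python3 - <<'E'
from h import *
S={n:np.load(n+".npz") for n in("scene","top")}
t=S["top"]["p"]; s=S["scene"]["p"]
a=cv2.resize(t[150:290,200:450],None,fx=3,fy=3,interpolation=cv2.INTER_CUBIC)
cv2.imwrite("pics/crop1.png",a)
X=S["top"]["X"]
for nm,(v,u) in dict(ring=(237,424),cap=(253,270),neck=(187,331),stand=(208,229),hand=(202,215),furn=(220,331),deck=(175,310)).items(): print(nm,X[v,u].round(4))
# coarse boxes
C={"ring":X[245,425,:2],"cap":X[261,270,:2],"neck":X[195,331,:2],"probe":X[202,215,:2]}
Z={"ring":(.009,.03,.045),"cap":(.014,.04,.045),"neck":(.115,.16,.04),"probe":(.15,.25,.05)}
for n in S:
  X=S[n]["X"]
  for k in C:
    z0,z1,w=Z[k]; c=C[k]
    m,P=outer(X,z0,z1,(c[0]-w,c[0]+w,c[1]-w,c[1]+w))
    if len(P)<5: print(n,k,len(P));continue
    (cx,cy),(ww,hh),an=cv2.minAreaRect(P[:,:2].astype(np.float32)*1000)
    h=cv2.convexHull(P[:,:2].astype(np.float32))[:,0]
    print(n,k,len(P),"rect",round(cx,1),round(cy,1),round(ww,1),round(hh,1),round(an,1),"hull",(circ(h)*1000).round(1),"z",(np.percentile(P[:,2],[5,50,95])*1000).round(1))
  m,P=outer(X,.08,.1,(.4,.75,-.1,.25)); print(n,"furnace",cv2.minAreaRect(P[:,:2].astype(np.float32)*1000), P[:,2].mean())
  m,P=outer(X,-.02,.006,(.3,.6,-.2,.4)); print("table z",np.median(P[:,2]),P[:,2].std())
E
```

```text
ring [ 0.4639 -0.2161 -0.0032]
cap [0.4288 0.2245 0.0236]
neck [0.5971 0.0528 0.1223]
stand [0.5526 0.3293 0.074 ]
hand [0.5557 0.3377 0.1971]
furn [0.5126 0.054  0.0924]
deck [0.6357 0.1075 0.091 ]
scene ring 128 rect 442.5 -211.6 57.9 58.2 43.3 hull [ 442.6 -212.1   29.5] z [ 9.3 12.8 16.2]
scene cap 197 rect 409.1 227.7 51.7 56.1 84.8 hull [408.6 227.9  27.7] z [16.6 21.  24.8]
scene neck 107 rect 580.0 52.7 36.7 37.1 88.4 hull [579.5  53.1  18.8] z [116.7 122.1 126.2]
scene probe 195 rect 558.1 344.4 25.4 25.3 9.0 hull [559.1 344.3  14.5] z [151.3 183.3 197.6]
scene furnace ((623.7664184570312, 108.4815902709961), (266.8117370605469, 243.07525634765625), 85.69166564941406) 0.08895763872845994
table z -0.0007163412420087001 0.0021827640640903804
top ring 155 rect 442.7 -213.4 57.6 59.3 13.0 hull [ 442.7 -213.7   29.5] z [ 9.5 13.  16.4]
top cap 262 rect 408.0 226.5 53.6 52.6 88.3 hull [408.3 226.4  27.2] z [17.1 21.2 25.1]
top neck 99 rect 578.7 51.9 39.3 37.2 88.9 hull [579.   52.1  19.4] z [117.  123.1 127.2]
top probe 149 rect 558.4 343.6 23.8 24.8 11.2 hull [558.2 343.5  14. ] z [155.9 194.  198.8]
top furnace ((623.8668823242188, 105.88256072998047), (263.9608459472656, 240.89381408691406), 85.7221908569336) 0.0893680092822434
table z -0.0005577803482265109 0.0023265554095190434
```

View pics/crop1.png

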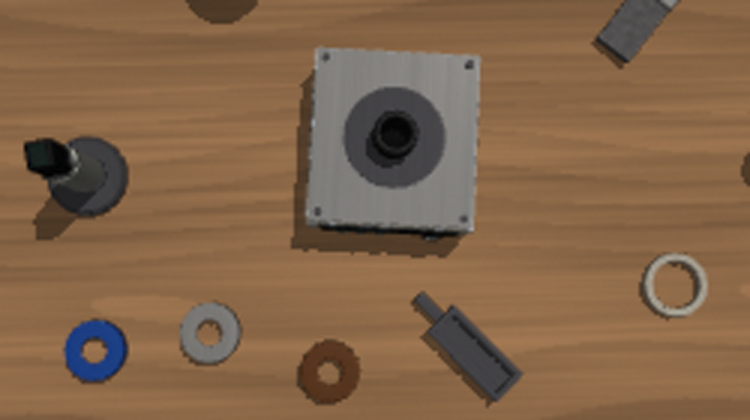

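The crop confirms the grey cap at crop px (210,333), between the blue (95,350) and brown (328,372) ones, and the white ring at (675,285). I'll go to the ring first.

>>> apply_moves(targets=[[[0.32,-0.72,0,2,1],[0.32,-0.72,0,2,1],[0.32,-0.72,0,2,1],[0.32,-0.72,0,2,1],[0.32,-0.72,0,2,1],[0.32,-0.72,0,2,1],[0.32,-0.72,0,2,1],[0.32,-0.72,0,1.8,1]]])

```text
clock: 0.82
eef_pos: [0.2386, 0.2492, 0.2481]
tool_rot: [-0.001, 1.0, -0.0, 0.0]
ft_force: [0.1, -0.1, -0.2]
grip_width: 0.0852
grasp_force: 0.0
```

>>> apply_moves(targets=[[[0.32,-0.72,0,0,1],[0.32,-0.72,0,0,1],[0.32,-0.72,0,0,1],[0.32,-0.72,0,0,1],[0.32,-0.72,0,0,1],[0.32,-0.72,0,0,1],[0.32,-0.72,0,0,1],[0.32,-0.72,0,0,1]]])

```text
clock: 1.48
eef_pos: [0.341, 0.0187, 0.2483]
tool_rot: [0.0, 1.0, 0.0, 0.0]
ft_force: [1.3, 0.8, -0.9]
grip_width: 0.0856
grasp_force: 0.0
```

>>> apply_moves(targets=[[[0.32,-0.72,-0.4,0,1],[0.32,-0.72,-0.5,0,1],[0.32,-0.72,-0.5,0,1],[0.32,-0.72,-0.5,0,1],[0.32,-0.72,-0.5,0,1],[0.32,-0.72,-0.5,0,1],[0.32,-0.72,-0.4,0,1],[0,0,0,0,1]]])

```text
clock: 2.15
eef_pos: [0.4309, -0.185, 0.1127]
tool_rot: [0.002, 1.0, -0.0, -0.002]
ft_force: [0.6, 0.7, 0.2]
grip_width: 0.085
grasp_force: 0.0
```

>>> apply_moves(targets=[[[0.15,-0.35,-0.5,0,1],[0.14,-0.35,-0.5,0,1],[0,0,-0.5,0,1],[0,0,-0.5,0,1],[0,0,-0.2,0,1],[0,0,0,0,1],[0,0,0,0,0.6],[0,0,0,0,0.5]]])

```text
clock: 2.82
eef_pos: [0.443, -0.2094, 0.0295]
tool_rot: [-0.0, 1.0, -0.0, 0.001]
ft_force: [0.2, -0.2, -0.1]
grip_width: 0.0648
grasp_force: 0.0
```

Run:
```python
from h import *
o=get_obs();print(o["eef_pos"],o["grip_width"],o["ft_force"])
p,d,X=cloud("scene"); 
from h import imaging
a=cv2.resize(p[140:230,160:280],None,fx=6,fy=6,interpolation=cv2.INTER_CUBIC); cv2.imwrite("pics/g1.png",a)
```

```text
[ 0.44300026 -0.20938595  0.02948403] 0.06484432574919437 [ 0.18097609 -0.1886731  -0.10548263]
```

View pics/g1.png

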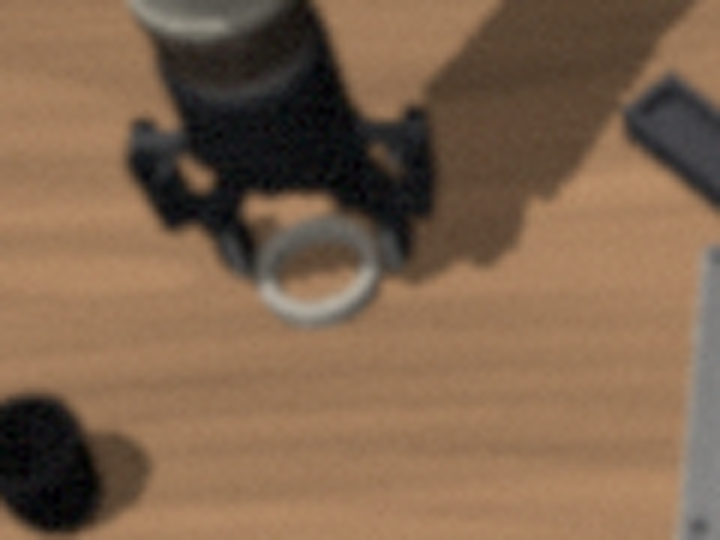

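The picture shows the ring at crop (318,268) between the two fingertips. I'll go lower and close.

>>> apply_moves(targets=[[[0,-0.08,0,0,0.5],[0,0,-0.08,0,0.5],[0,0,-0.08,0,0.5],[0,0,0,0,0.5],[0,0,0,0,0.5]]])

```text
clock: 3.28
eef_pos: [0.442, -0.2125, 0.0217]
tool_rot: [0.0, 1.0, 0.0, -0.0]
ft_force: [-0.6, -1.1, -0.3]
grip_width: 0.064
grasp_force: 0.1
```

>>> apply_moves(targets=[[[0,0,-0.06,0,0.5],[0,0,0,0,0.5],[0,0,0,0,0.5]]])

```text
clock: 3.53
eef_pos: [0.442, -0.2124, 0.0193]
tool_rot: [0.0, 1.0, 0.0, -0.0]
ft_force: [0.9, -0.3, -0.5]
grip_width: 0.0643
grasp_force: 0.1
```

>>> apply_moves(targets=[[[0,0,0,0,0.3],[0,0,0,0,0.1],[0,0,0,0,-0.3],[0,0,0,0,-1],[0,0,0,0,-1],[0,0,0,0,-1]]])

```text
clock: 4.03
eef_pos: [0.4421, -0.2125, 0.0205]
tool_rot: [-0.0, 1.0, -0.0, 0.0]
ft_force: [-2.6, 0.5, 8.7]
grip_width: 0.0567
grasp_force: 61.9
```

>>> apply_moves(targets=[[[0,0,0.1,0,-1],[0,0,0.2,0,-1],[0,0,0.5,0,-1],[0,0,0.8,0,-1],[0,0,0.8,0,-1],[0,0,0.8,0,-1],[0,0,0.8,0,-1],[0,0,0,0,-1]]])

```text
clock: 4.7
eef_pos: [0.4458, -0.2142, 0.1867]
tool_rot: [0.0, 1.0, -0.003, 0.006]
ft_force: [0.8, -1.3, 0.3]
grip_width: 0.0569
grasp_force: 63.9
```

Run:
```python
from h import *
o=get_obs();print(o["eef_pos"],o["grip_width"],o["ft_force"])
t=o["eef_pos"]
for n in("scene","top"):
    p,d,X=cloud(n)
    # white ring pixels near tcp
    m=(np.abs(X[...,0]-t[0])<.05)&(np.abs(X[...,1]-t[1])<.05)&(X[...,2]>t[2]-.05)&(X[...,2]<t[2]+.015)
    w=m&(p.min(-1)>110); P=X[w]
    print(n,w.sum(),m.sum())
    if w.sum()>20:
        h=cv2.convexHull(P[:,:2].astype(np.float32))[:,0]
        print(cv2.minAreaRect(P[:,:2].astype(np.float32)*1000),circ(h)*1000,np.percentile(P[:,2],[3,50,97])*1000-t[2]*1000)
        A=np.c_[P[:,:2]-P[:,:2].mean(0),np.ones(len(P))];print("slope",np.linalg.lstsq(A,P[:,2],rcond=None)[0])
    if n=="scene":
        v,u=np.nonzero(m); v0,u0=int(v.mean()),int(u.mean())
        cv2.imwrite("pics/g2.png",cv2.resize(p[v0-50:v0+50,u0-60:u0+60],None,fx=6,fy=6,interpolation=cv2.INTER_CUBIC)); print(u0,v0)
```

```text
[ 0.4457963  -0.21419164  0.18671805] 0.05686517445170518 [ 0.80516019 -1.34446788  0.28537551]
scene 65 322
((462.5185852050781, -214.23985290527344), (53.306129455566406, 25.409988403320312), 87.1187515258789) [ 449.09793871 -213.6483816    26.14808119] [-13.46334925  -8.02501757  -5.6156979 ]
slope [0.04900502 0.01270073 0.17817026]
198 150
top 32 93
((468.3503112792969, -203.7649688720703), (8.15744400024414, 30.78628158569336), 20.54207420349121) [ 457.36786169 -208.6589816    16.95017358] [-12.51806809 -10.2480038   -7.72158833]
slope [0.1801902  0.0627216  0.17658336]
```

View pics/g2.png

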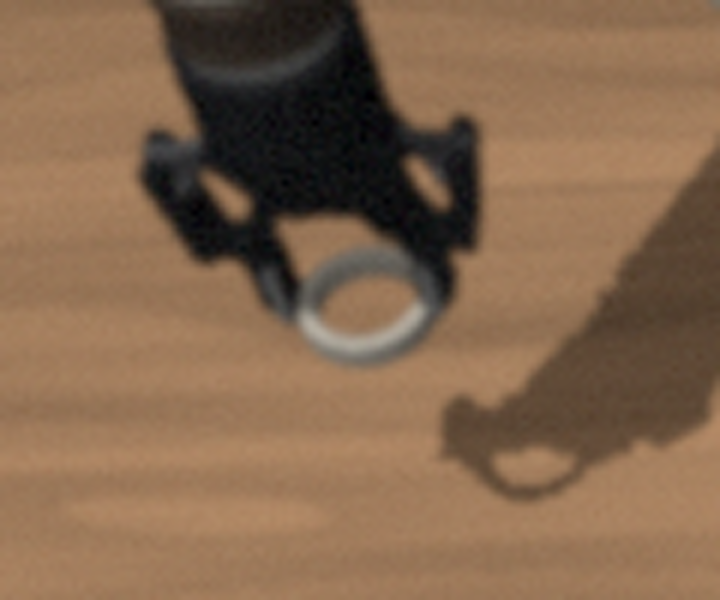

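The ring is held level at crop (365,305), with the fingertips level with its underside. I'll carry it over the neck.

>>> apply_moves(targets=[[[0.2,0.4,0,0,-1],[0.35,0.7,0,0,-1],[0.4,0.8,0,0,-1],[0.4,0.8,0,0,-1],[0.4,0.8,0,0,-1],[0.4,0.8,0,0,-1],[0.4,0.8,0,0,-1],[0.4,0.7,0,0,-1]]])

```text
clock: 5.47
eef_pos: [0.5593, 0.0217, 0.1774]
tool_rot: [-0.0, 1.0, 0.0, -0.002]
ft_force: [-0.2, -0.9, -0.6]
grip_width: 0.0566
grasp_force: 63.9
```

>>> apply_moves(targets=[[[0.3,0.5,0,0,-1],[0.18,0.33,0,0,-1],[0,0,0,0,-1],[0,0,0,0,-1],[0,0,0,0,-1]]])

```text
clock: 5.88
eef_pos: [0.5783, 0.0517, 0.1785]
tool_rot: [0.0, 1.0, -0.0, -0.001]
ft_force: [-0.9, -1.1, -0.7]
grip_width: 0.0568
grasp_force: 63.9
```

```bash
cat >> h.py <<'E'
def held(n,fn=None,thr=100):
    """fit bright ring pixels below gripper"""
    t=get_obs()["eef_pos"]; p,d,X=cloud(n)
    m=(np.abs(X[...,0]-t[0])<.045)&(np.abs(X[...,1]-t[1])<.04)&(X[...,2]>t[2]-.03)&(X[...,2]<t[2]+.01)
    if fn:
        v,u=np.nonzero(m); v0,u0=int(v.mean()),int(u.mean())
        cv2.imwrite(fn,cv2.resize(p[v0-45:v0+45,u0-60:u0+60],None,fx=6,fy=6,interpolation=cv2.INTER_CUBIC)); print("crop origin",u0-60,v0-45)
    return t,p,X,m
E
python3 - <<'E'
from h import *
o=get_obs();print(o["eef_pos"],o["grip_width"],o["ft_force"])
t,p,X,m=held("scene","pics/g3.png")
P=X[m]; print(len(P))
np.savez("h3.npz",p=p,X=X)
# where would neck rim centre & ring project
c=imaging.get_calibration("scene");K=np.array(c["camera_matrix"]);R=Rotation.from_quat(c["rotation"]).as_matrix();e=c["eye"]
for nm,q in dict(neck=[.5792,.0526,.125],ringtop=[t[0]+.0005,t[1],t[2]-.0065],ringbot=[t[0]+.0005,t[1],t[2]-.0205]).items():
    a=K@(R.T@(np.array(q)-e)); print(nm,a[:2]/a[2])
E
```

```text
[0.57829544 0.0517485  0.17852832] 0.05681788938348605 [-0.9199258  -1.10354068 -0.67285626]
crop origin 241 144
297
neck [301.89453199 198.11293315]
ringtop [300.72839407 187.8578057 ]
ringbot [300.98250703 190.95393494]
```

View pics/g3.png

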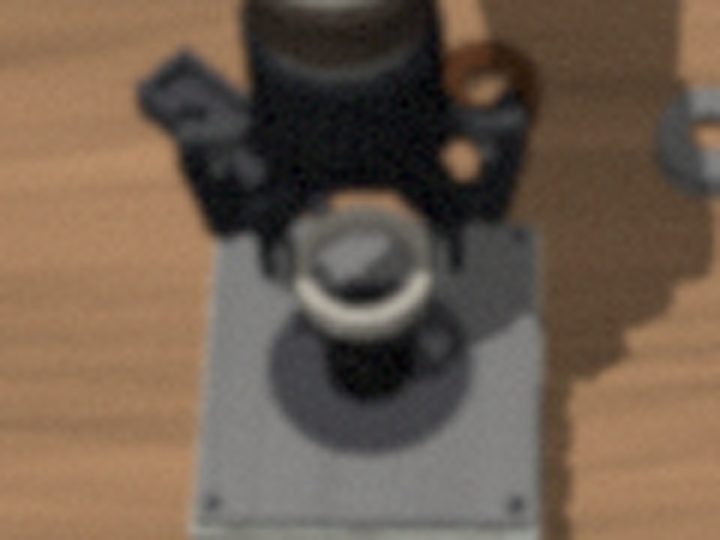

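The ring is above the neck, at crop (362,268), and lines up with it. I'll descend in small steps and watch the force.

>>> apply_moves(targets=[[[0.02,0.025,-0.25,0,-1],[0,0,-0.25,0,-1],[0,0,-0.25,0,-1],[0,0,-0.1,0,-1],[0,0,-0.1,0,-1],[0,0,0,0,-1]]])

```text
clock: 6.43
eef_pos: [0.5793, 0.0534, 0.1401]
tool_rot: [0.0, 1.0, -0.0, -0.001]
ft_force: [-0.4, -0.2, -1.3]
grip_width: 0.0564
grasp_force: 63.9
```

>>> apply_moves(targets=[[[0,0,-0.1,0,-1],[0,0,-0.1,0,-1],[0,0,0,0,-1]]])

```text
clock: 6.68
eef_pos: [0.5799, 0.0537, 0.1328]
tool_rot: [-0.0, 1.0, -0.0, -0.0]
ft_force: [0.8, -0.5, -0.7]
grip_width: 0.0566
grasp_force: 63.9
```

>>> apply_moves(targets=[[[0,0,-0.1,0,-1],[0,0,-0.1,0,-1],[0,0,-0.1,0,-1],[0,0,-0.1,0,-1],[0,0,0,0,-1]]])

```text
clock: 7.1
eef_pos: [0.5794, 0.0537, 0.1163]
tool_rot: [-0.0, 1.0, -0.0, -0.001]
ft_force: [-0.1, -0.4, -1.5]
grip_width: 0.0564
grasp_force: 63.9
```

>>> apply_moves(targets=[[[0,0,-0.05,0,-1],[0,0,0,0,-1]]])

```text
clock: 7.27
eef_pos: [0.58, 0.0537, 0.1152]
tool_rot: [0.0, 1.0, -0.0, -0.0]
ft_force: [-0.0, -0.7, -1.3]
grip_width: 0.0565
grasp_force: 63.9
```

>>> apply_moves(targets=[[[0,0,-0.03,0,-1],[0,0,0,0,-1]]])

```text
clock: 7.43
eef_pos: [0.5802, 0.0537, 0.1143]
tool_rot: [0.0, 1.0, 0.0, 0.0]
ft_force: [0.3, 0.4, -0.9]
grip_width: 0.0569
grasp_force: 63.9
```

>>> apply_moves(targets=[[[0,0,-0.04,0,-1],[0,0,0,0,-1]]])

```text
clock: 7.6
eef_pos: [0.5801, 0.0537, 0.1125]
tool_rot: [0.0, 1.0, -0.0, -0.0]
ft_force: [-0.9, -1.0, -0.4]
grip_width: 0.0565
grasp_force: 63.9
```

>>> apply_moves(targets=[[[0,0,-0.03,0,-1],[0,0,0,0,-1]]])

```text
clock: 7.77
eef_pos: [0.58, 0.0537, 0.1113]
tool_rot: [0.0, 1.0, -0.0, -0.0]
ft_force: [0.2, 0.6, -0.4]
grip_width: 0.0564
grasp_force: 63.9
```

>>> apply_moves(targets=[[[0,0,-0.02,0,-1],[0,0,0,0,-1]]])

```text
clock: 7.93
eef_pos: [0.5802, 0.0537, 0.1107]
tool_rot: [0.0, 1.0, 0.0, 0.0]
ft_force: [0.4, -0.0, -0.8]
grip_width: 0.0561
grasp_force: 63.9
```

>>> apply_moves(targets=[[[0,0,-0.03,0,-1],[0,0,0,0,-1]]])

```text
clock: 8.1
eef_pos: [0.5803, 0.0537, 0.1106]
tool_rot: [-0.0, 1.0, 0.0, 0.0]
ft_force: [-2.2, 0.1, 6.0]
grip_width: 0.0565
grasp_force: 64.5
```

>>> apply_moves(targets=[[[0,0,-0.02,0,-1],[0,0,0,0,-1]]])

```text
clock: 8.27
eef_pos: [0.5802, 0.0537, 0.1106]
tool_rot: [0.0, 1.0, 0.0, 0.001]
ft_force: [-3.2, -0.9, 8.4]
grip_width: 0.057
grasp_force: 65.0
```

It's down, with 6–8 N of contact. I'll open slowly, rise, and move to the cap.

>>> apply_moves(targets=[[[0,0,0,0,0.4],[0,0,0,0,0.5],[0,0,0,0,0.6],[0,0,0,0,0.8],[0,0,0.2,0,0.8],[0,0,0.6,0,0.8],[0,0,0.8,0,0.8],[0,0,0.8,0,0.8]]])

```text
clock: 8.93
eef_pos: [0.5793, 0.0536, 0.2052]
tool_rot: [0.0, 1.0, -0.0, -0.001]
ft_force: [1.9, 0.5, 0.7]
grip_width: 0.0772
grasp_force: 0.0
```

>>> apply_moves(targets=[[[-0.5,0.5,0,0,1],[-0.6,0.6,0,0,1],[-0.6,0.6,0,0,1],[-0.6,0.6,0,0,1],[-0.6,0.6,0,0,1],[-0.6,0.6,0,0,1],[-0.5,0.54,0,0,1],[-0.28,0.3,0,0,1]]])

```text
clock: 9.6
eef_pos: [0.4068, 0.229, 0.2053]
tool_rot: [-0.001, 1.0, 0.0, -0.0]
ft_force: [0.1, 0.1, -0.3]
grip_width: 0.0853
grasp_force: 0.0
```

Run:
```python
from h import *
o=get_obs();print(o["eef_pos"],o["grip_width"],o["ft_force"])
for n in("scene","top"):
    p,d,X=cloud(n)
    m,P=outer(X,.098,.112,(.53,.63,0,.1)); 
    w=m&(p.min(-1)>95); P=X[w]; h=cv2.convexHull(P[:,:2].astype(np.float32))[:,0]
    A=np.c_[P[:,:2]-P[:,:2].mean(0),np.ones(len(P))]
    print(n,len(P),circ(h)*1000,np.percentile(P[:,2],[3,50,97])*1000,"slope",np.linalg.lstsq(A,P[:,2],rcond=None)[0])
    m,P=outer(X,.115,.16,(.54,.62,.013,.093)); h=cv2.convexHull(P[:,:2].astype(np.float32))[:,0]; print("neck",circ(h)*1000)
    m,P=outer(X,.014,.04,(.363,.453,.182,.272)); h=cv2.convexHull(P[:,:2].astype(np.float32))[:,0]; print("cap",len(P),circ(h)*1000)
```

```text
[0.40675519 0.22904252 0.20534016] 0.08528475594876339 [ 0.0839576   0.13091113 -0.33134958]
scene 121 [580.08490631  55.32053028  29.52821386] [ 98.58921406 102.57168781 106.18344043] slope [-0.00740879  0.02405366  0.10241383]
neck [579.54282757  53.08397593  19.0141062 ]
cap 198 [408.20219787 227.59182841  27.10086576]
top 140 [580.66824007  54.31296416  29.14388666] [ 99.79667393 102.85253181 106.83008238] slope [-0.01950533  0.00807647  0.10315193]
neck [579.28345442  52.25547551  19.24877125]
cap 66 [421.44179187 221.15113632  14.13480834]
```

The ring lies flat on the deck: top at about 103 mm, tilt under 1°. Next I'll descend on the grey cap.

>>> apply_moves(targets=[[[0.035,-0.04,-0.6,0,1],[0,0,-0.7,0,1],[0,0,-0.7,0,1],[0,0,-0.7,0,1],[0,0,-0.7,0,1],[0,0,-0.5,0,1],[0,0,-0.3,0,1],[0,0,-0.3,0,0.6]]])

```text
clock: 10.37
eef_pos: [0.4107, 0.2248, 0.0236]
tool_rot: [0.001, 1.0, -0.0, -0.0]
ft_force: [0.3, 1.0, 0.2]
grip_width: 0.0752
grasp_force: 0.0
```

>>> apply_moves(targets=[[[0,0,0,0,0.6],[0,0,0,0,0.5],[0,0,0,0,0.5]]])

```text
clock: 10.62
eef_pos: [0.4114, 0.2257, 0.0254]
tool_rot: [0.0, 1.0, 0.0, 0.001]
ft_force: [0.4, 0.5, 0.0]
grip_width: 0.064
grasp_force: 0.0
```

>>> apply_moves(targets=[[[-0.08,0.04,0,0,0.5],[0,0,0,0,0.5],[0,0,0,0,0.3],[0,0,0,0,0.2],[0,0,0,0,-0.2],[0,0,0,0,-1],[0,0,0,0,-1],[0,0,0,0,-1]]])

```text
clock: 11.28
eef_pos: [0.4075, 0.2275, 0.0264]
tool_rot: [0.0, 1.0, 0.0, 0.001]
ft_force: [-2.3, -1.4, 10.2]
grip_width: 0.0533
grasp_force: 60.7
```

>>> apply_moves(targets=[[[0,0,0.2,0,-1],[0,0,0.6,0,-1],[0,0,0.7,0,-1],[0,0,0.8,0,-1],[0,0,0.8,0,-1],[0,0,0.6,0,-1],[0,0,0.2,0,-1],[0,0,0,0,-1]]])

```text
clock: 11.95
eef_pos: [0.4085, 0.2281, 0.1831]
tool_rot: [-0.0, 1.0, 0.001, 0.002]
ft_force: [0.7, 0.8, -1.9]
grip_width: 0.0535
grasp_force: 63.7
```

>>> apply_moves(targets=[[[0.3,-0.3,0,0,-1],[0.6,-0.6,0,0,-1],[0.65,-0.65,0,0,-1],[0.65,-0.65,0,0,-1],[0.65,-0.65,0,0,-1],[0.6,-0.65,0,0,-1],[0.5,-0.55,0,0,-1],[0.33,-0.34,0,0,-1]]])

```text
clock: 12.62
eef_pos: [0.5788, 0.0489, 0.1775]
tool_rot: [0.001, 1.0, -0.001, -0.002]
ft_force: [0.6, 0.9, -1.9]
grip_width: 0.0533
grasp_force: 63.7
```

>>> apply_moves(targets=[[[0,0,0,0,-1],[0,0,0,0,-1],[0,0,0,0,-1]]])

```text
clock: 12.87
eef_pos: [0.5768, 0.0519, 0.1785]
tool_rot: [0.0, 1.0, 0.0, -0.002]
ft_force: [-0.1, 0.4, -1.7]
grip_width: 0.053
grasp_force: 63.7
```

Run:
```python
from h import *
o=get_obs();print(o["eef_pos"],o["grip_width"],o["ft_force"])
t,p,X,m=held("scene","pics/g4.png")
c=imaging.get_calibration("scene");K=np.array(c["camera_matrix"]);R=Rotation.from_quat(c["rotation"]).as_matrix();e=c["eye"]
for nm,q in dict(neck=[.5795,.053,.125],capTop=[t[0],t[1],t[2]-.0044],capBot=[t[0],t[1],t[2]-.0264]).items():
    a=K@(R.T@(np.array(q)-e)); a=a[:2]/a[2]; print(nm,a)
```

```text
[0.57681339 0.05186451 0.1784882 ] 0.05302260063617196 [-0.13515451  0.3817389  -1.73740578]
crop origin 241 144
neck [302.05282553 198.20245204]
capTop [300.71171261 186.7368125 ]
capBot [301.10909616 191.59413208]
```

View pics/g4.png

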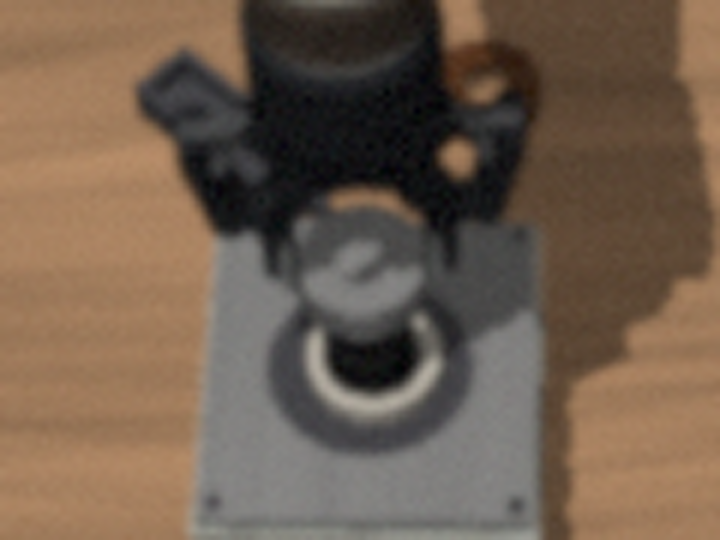

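The cap is held level at crop (362,265), with the neck below it and the ring flat around the neck. I'll descend in steps.

>>> apply_moves(targets=[[[0.05,0,-0.2,0,-1],[0,0,-0.2,0,-1],[0,0,-0.1,0,-1],[0,0,-0.1,0,-1],[0,0,0,0,-1]]])

```text
clock: 13.33
eef_pos: [0.5793, 0.052, 0.1553]
tool_rot: [-0.0, 1.0, -0.0, -0.001]
ft_force: [1.0, 0.7, -2.2]
grip_width: 0.0531
grasp_force: 63.7
```

>>> apply_moves(targets=[[[0,0,-0.08,0,-1],[0,0,-0.08,0,-1],[0,0,0,0,-1]]])

```text
clock: 13.58
eef_pos: [0.5801, 0.0517, 0.1497]
tool_rot: [0.0, 1.0, -0.0, -0.0]
ft_force: [-0.1, 0.1, -1.9]
grip_width: 0.0531
grasp_force: 63.7
```

>>> apply_moves(targets=[[[-0.03,0,-0.06,0,-1],[0,0,-0.06,0,-1],[0,0,0,0,-1]]])

```text
clock: 13.83
eef_pos: [0.5788, 0.0516, 0.145]
tool_rot: [0.0, 1.0, -0.0, -0.0]
ft_force: [0.2, -1.2, -2.4]
grip_width: 0.0534
grasp_force: 63.7
```

>>> apply_moves(targets=[[[0,0,-0.06,0,-1],[0,0,-0.05,0,-1],[0,0,0,0,-1]]])

```text
clock: 14.08
eef_pos: [0.5789, 0.0517, 0.1406]
tool_rot: [0.0, 1.0, -0.0, -0.0]
ft_force: [0.3, 0.3, -1.8]
grip_width: 0.0532
grasp_force: 63.7
```

>>> apply_moves(targets=[[[0,0,-0.05,0,-1],[0,0,0,0,-1]]])

```text
clock: 14.25
eef_pos: [0.579, 0.0517, 0.1387]
tool_rot: [0.0, 1.0, -0.0, -0.0]
ft_force: [-0.5, 0.0, -1.0]
grip_width: 0.0533
grasp_force: 63.7
```

>>> apply_moves(targets=[[[0,0,-0.04,0,-1],[0,0,0,0,-1]]])

```text
clock: 14.42
eef_pos: [0.579, 0.0517, 0.1372]
tool_rot: [0.0, 1.0, -0.0, -0.0]
ft_force: [0.1, 0.1, -1.3]
grip_width: 0.0534
grasp_force: 63.7
```

>>> apply_moves(targets=[[[0,0,-0.04,0,-1],[0,0,0,0,-1]]])

```text
clock: 14.58
eef_pos: [0.579, 0.0517, 0.1356]
tool_rot: [0.0, 1.0, -0.0, -0.0]
ft_force: [0.2, -0.1, -2.4]
grip_width: 0.0532
grasp_force: 63.7
```

>>> apply_moves(targets=[[[0,0,-0.02,0,-1],[0,0,0,0,-1]]])

```text
clock: 14.75
eef_pos: [0.5791, 0.0517, 0.135]
tool_rot: [0.0, 1.0, -0.0, -0.0]
ft_force: [0.7, -0.4, -1.4]
grip_width: 0.0537
grasp_force: 63.7
```

>>> apply_moves(targets=[[[0,0,-0.02,0,-1],[0,0,0,0,-1]]])

```text
clock: 14.92
eef_pos: [0.5793, 0.0517, 0.1346]
tool_rot: [0.0, 1.0, 0.0, 0.0]
ft_force: [-0.7, -0.6, -0.8]
grip_width: 0.0535
grasp_force: 63.8
```

>>> apply_moves(targets=[[[0,0,-0.02,0,-1],[0,0,0,0,-1]]])

```text
clock: 15.08
eef_pos: [0.5792, 0.0517, 0.1345]
tool_rot: [0.0, 1.0, 0.0, 0.0]
ft_force: [-2.9, 1.0, 4.4]
grip_width: 0.0538
grasp_force: 64.2
```

Contact is at exactly the home height (0.1345). I'll release, rise, and go to the probe.

>>> apply_moves(targets=[[[0,0,0,0,0.3],[0,0,0,0,0.4],[0,0,0,0,0.6],[0,0,0,0,0.8],[0,0,0.2,0,0.8],[0,0,0.6,0,0.8],[0,0,0.9,0,1],[0,0,0.9,0,1]]])

```text
clock: 15.75
eef_pos: [0.5783, 0.0516, 0.238]
tool_rot: [0.0, 1.0, -0.0, -0.001]
ft_force: [1.2, 0.5, -0.1]
grip_width: 0.0853
grasp_force: 0.0
```

>>> apply_moves(targets=[[[0,0.4,0.9,1,1],[-0.05,0.8,0.3,1.4,1],[-0.07,0.9,0,1.4,1],[-0.08,0.9,0,1.4,1],[-0.08,0.9,0,1.4,1],[-0.08,0.9,0,1.4,1],[-0.08,0.9,0,1,1],[-0.08,0.8,0,1,1]]])

```text
clock: 16.42
eef_pos: [0.5579, 0.314, 0.2862]
tool_rot: [-0.088, 0.996, 0.0, 0.0]
ft_force: [0.8, 0.7, 0.9]
grip_width: 0.0857
grasp_force: 0.0
```

>>> apply_moves(targets=[[[0,0.5,0,0,1],[0,0.3,0,0,1],[0,0,0,0,1],[0,0,0,0,1]]])

```text
clock: 16.75
eef_pos: [0.5581, 0.3441, 0.2855]
tool_rot: [-0.088, 0.996, -0.0, -0.0]
ft_force: [-0.2, -0.5, 0.4]
grip_width: 0.0852
grasp_force: 0.0
```

Run:
```python
from h import *
o=get_obs();print(o["eef_pos"],o["tool_rot"],o["grip_width"],o["ft_force"])
for n in("scene","top"):
    p,d,X=cloud(n)
    m,P=outer(X,.118,.16,(.53,.63,0,.1)); h=cv2.convexHull(P[:,:2].astype(np.float32))[:,0]
    A=np.c_[P[:,:2]-P[:,:2].mean(0),np.ones(len(P))]
    print(n,"cap",len(P),circ(h)*1000,np.percentile(P[:,2],[3,50,97])*1000,"slope",np.linalg.lstsq(A,P[:,2],rcond=None)[0])
    m,P=outer(X,.095,.107,(.53,.63,0,.1)); P=X[m&(p.min(-1)>95)];h=cv2.convexHull(P[:,:2].astype(np.float32))[:,0];print("ring",len(P),circ(h)*1000)
    for z0,z1 in((.02,.12),(.137,.188)):
      m,P=outer(X,z0,z1,(.5,.62,.29,.4)); 
      if len(P)>10: print("band",z0,len(P),cv2.minAreaRect(P[:,:2].astype(np.float32)*1000))
    if n=="top": cv2.imwrite("pics/t5.png",cv2.resize(p[140:260,180:380],None,fx=4,fy=4,interpolation=cv2.INTER_CUBIC))
# stage-0 probe, by height slices
for n in("scene","top"):
    X=np.load(n+".npz")["X"]
    for z0,z1 in((.002,.012),(.08,.123),(.13,.16),(.16,.19),(.19,.205)):
      m,P=outer(X,z0,z1,(.5,.62,.28,.4))
      if len(P)>10: h=cv2.convexHull(P[:,:2].astype(np.float32))[:,0];print(n,z0,len(P),cv2.minAreaRect(P[:,:2].astype(np.float32)*1000),circ(h)*1000)
```

```text
[0.55814174 0.3441247  0.28547482] [-8.77992461e-02  9.96138155e-01 -2.58263783e-04 -3.83160906e-05] 0.08520242913711817 [-0.16454606 -0.48614408  0.37663107]
scene cap 291 [580.14687492  53.54540658  27.69830093] [120.10589813 128.66520898 132.46550419] slope [-0.05656409 -0.00598332  0.12799424]
ring 71 [559.88591556  56.69679622  43.17719839]
band 0.02 251 ((567.4386596679688, 340.23126220703125), (33.227352142333984, 16.257410049438477), 62.237709045410156)
band 0.137 141 ((564.275634765625, 340.540283203125), (31.088802337646484, 18.66778564453125), 58.1030158996582)
top cap 299 [580.00583006  52.03595687  27.38517716] [124.7565675  129.23075306 133.19080226] slope [ 0.00949168 -0.01524486  0.12908667]
ring 6 [ 69604.84753086 111241.52625698 130842.17033191]
band 0.02 110 ((555.7655029296875, 333.8348388671875), (32.20997619628906, 34.35194778442383), 73.58828735351562)
band 0.137 62 ((554.7330932617188, 336.28485107421875), (14.115041732788086, 30.2453670501709), 59.264923095703125)
scene 0.002 250 ((560.050537109375, 339.5649108886719), (116.97733306884766, 118.9847183227539),
[... 760 characters left out ...]
 118.61236572265625), 0.650915801525116) [554.95406546 342.53654546  73.4590183 ]
top 0.08 51 ((555.0765991210938, 335.86614990234375), (16.386899948120117, 33.690242767333984), 64.8575210571289) [558.67513217 343.25182205  16.66366331]
top 0.13 48 ((554.244873046875, 336.64971923828125), (16.05340576171875, 33.16477966308594), 56.96189498901367) [559.84098905 344.76870189  16.18704689]
top 0.16 36 ((554.8079223632812, 336.1315002441406), (14.506210327148438, 29.715831756591797), 58.807411193847656) [559.28795798 343.55031004  14.62500902]
top 0.19 100 ((558.692626953125, 343.7481689453125), (23.255125045776367, 24.735939025878906), 10.34678840637207) [558.33072515 343.8350343   13.54664576]
```

View pics/t5.png

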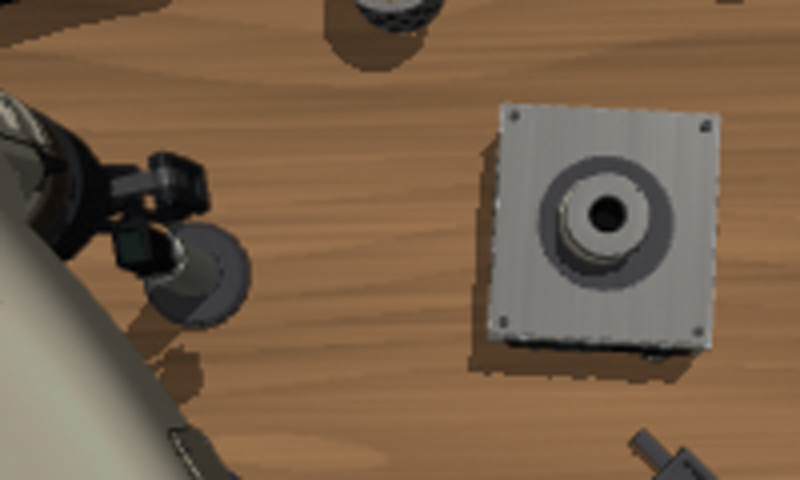

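The cap sits flat and home, with its hole at crop px (607,214), and the open gripper is over the probe. I'll descend along the handle and grip.

>>> apply_moves(targets=[[[0,0,-0.4,0,1],[0,0,-0.6,0,1],[0,0,-0.6,0,1],[0,0,-0.6,0,1],[0,0,-0.5,0,1],[0,0,-0.3,0,1],[0,0,0,0,0.6],[0,0,0,0,0.2]]])

```text
clock: 17.52
eef_pos: [0.5584, 0.3421, 0.1654]
tool_rot: [-0.086, 0.996, -0.0, -0.001]
ft_force: [0.7, -0.7, 0.3]
grip_width: 0.0641
grasp_force: 0.0
```

>>> apply_moves(targets=[[[0,0,0,0,0],[0,0,0,0,-0.1],[0,0,0,0,-0.2],[0,0,0,0,-0.2]]])

```text
clock: 17.85
eef_pos: [0.5589, 0.3439, 0.1668]
tool_rot: [-0.087, 0.996, 0.0, 0.001]
ft_force: [0.2, -0.0, 0.3]
grip_width: 0.0344
grasp_force: 0.0
```

>>> apply_moves(targets=[[[0,0,0,0,-0.3],[0,0,0,0,-0.4],[0,0,0,0,-0.5],[0,0,0,0,-1],[0,0,0,0,-1],[0,0,0,0,-1]]])

```text
clock: 18.35
eef_pos: [0.5585, 0.3438, 0.1659]
tool_rot: [-0.087, 0.996, 0.0, 0.0]
ft_force: [-0.1, -0.3, 2.7]
grip_width: 0.0232
grasp_force: 58.9
```

>>> apply_moves(targets=[[[0,0,0.05,0,-1],[0,0,0.1,0,-1],[0,0,0,0,-1]]])

```text
clock: 18.6
eef_pos: [0.5584, 0.3437, 0.1717]
tool_rot: [-0.087, 0.996, -0.0, -0.0]
ft_force: [-0.3, -0.3, -2.0]
grip_width: 0.0232
grasp_force: 58.7
```

>>> apply_moves(targets=[[[0,0,0.2,0,-1],[0,0,0.3,0,-1],[0,0,0.3,0,-1],[0,0,0.3,0,-1],[0,0,0.3,0,-1],[0,0,0.3,0,-1],[0,0,0.3,0,-1],[0,0,0.3,0,-1]]])

```text
clock: 19.27
eef_pos: [0.5582, 0.3437, 0.2644]
tool_rot: [-0.087, 0.996, -0.0, -0.0]
ft_force: [0.8, -0.2, -1.1]
grip_width: 0.0234
grasp_force: 58.8
```

>>> apply_moves(targets=[[[0,0,0.3,0,-1],[0,0,0.3,0,-1],[0,0,0.3,0,-1],[0,0,0.2,0,-1],[0,0,0.1,0,-1],[0,0,0,0,-1],[0,0,0,0,-1]]])

```text
clock: 19.85
eef_pos: [0.5583, 0.3437, 0.3112]
tool_rot: [-0.087, 0.996, -0.0, -0.0]
ft_force: [0.6, -0.1, -1.5]
grip_width: 0.0238
grasp_force: 58.7
```

```bash
cat > pr.py <<'E'
from h import *
o=get_obs();t=o["eef_pos"];print(t,o["grip_width"],o["ft_force"])
for n in("scene","top"):
    p,d,X=cloud(n)
    m,P=outer(X,t[2]-.15,t[2]-.06,(t[0]-.03,t[0]+.03,t[1]-.03,t[1]+.03))
    if len(P)<15: print(n,len(P));continue
    # visible-surface axis fit: known radius 5 mm cylinder
    f=lambda q:np.hypot(P[:,0]-q[0]-q[2]*(P[:,2]-t[2]+.146),P[:,1]-q[1]-q[3]*(P[:,2]-t[2]+.146))-.005
    r=least_squares(f,[t[0],t[1],0,0],loss="soft_l1",f_scale=.001).x
    print(n,len(P),"tip xy",r[:2]*1000,"tilt",np.degrees(r[2:]),"zmin",np.percentile(P[:,2],[1,5])*1000, "expected tip",t[2]*1000-146)
    if n=="scene": 
        v,u=np.nonzero(m);v0,u0=int(v.mean()),int(u.mean()); cv2.imwrite("pics/p%d.png"%(o["clock"]*100),cv2.resize(p[v0-60:v0+60,u0-80:u0+80],None,fx=5,fy=5,interpolation=cv2.INTER_CUBIC)); print("p%d.png"%(o["clock"]*100),u0-80,v0-60)
E
python3 pr.py
```

```text
[0.55831661 0.34367823 0.31118637] 0.023796909386032683 [ 0.64406643 -0.06977556 -1.46628912]
scene 88 tip xy [556.07328756 345.08039964] tilt [ 0.76379931 -0.29751949] zmin [167.81881809 172.24402501] expected tip 165.18636866035098
p1985.png 338 106
top 30 tip xy [558.87744157 343.52531283] tilt [-0.35580094  0.22307604] zmin [166.03348629 169.12870002] expected tip 165.18636866035098
```

>>> apply_moves(targets=[[[0.02,-0.3,0,0,-1],[0.05,-0.6,0,0,-1],[0.05,-0.7,0,0,-1],[0.05,-0.7,0,0,-1],[0.05,-0.7,0,0,-1],[0.05,-0.7,0,0,-1],[0.05,-0.7,0,0,-1],[0.05,-0.7,0,0,-1]]])

```text
clock: 20.62
eef_pos: [0.5725, 0.1374, 0.3111]
tool_rot: [-0.087, 0.996, -0.0, -0.0]
ft_force: [0.2, 0.2, -1.8]
grip_width: 0.0233
grasp_force: 58.9
```

>>> apply_moves(targets=[[[0.05,-0.7,0,0,-1],[0.05,-0.7,0,0,-1],[0.03,-0.5,0,0,-1],[0.02,-0.3,0,0,-1],[0,0,0,0,-1],[0,0,0,0,-1],[0,0,0,0,-1],[0,0,0,0,-1]]])

```text
clock: 21.28
eef_pos: [0.579, 0.0529, 0.3114]
tool_rot: [-0.088, 0.996, 0.0, -0.0]
ft_force: [0.4, 0.4, -1.2]
grip_width: 0.0229
grasp_force: 58.9
```

```bash
python3 pr.py; mv pics/p2118.png pics/pa.png 2>/dev/null; ls -t pics | head -2
```

```text
[0.5790172  0.05290236 0.31136781] 0.02285944375307272 [ 0.3929482   0.4452755  -1.20821246]
scene 80 tip xy [577.33279333  53.8525689 ] tilt [-0.10041029  0.38075819] zmin [167.63970015 171.1846419 ] expected tip 165.3678062222612
p2128.png 221 119
top 0
p2128.png
p1985.png
```

>>> apply_moves(targets=[[[0,-0.03,0,0,-1],[0,0,-0.15,0,-1],[0,0,-0.2,0,-1],[0,0,-0.2,0,-1],[0,0,-0.1,0,-1],[0,0,0,0,-1],[0,0,0,0,-1]]])

```text
clock: 21.97
eef_pos: [0.5788, 0.0504, 0.2848]
tool_rot: [-0.087, 0.996, 0.0, -0.001]
ft_force: [1.3, 0.7, -0.9]
grip_width: 0.0237
grasp_force: 58.9
```

```bash
python3 pr.py; cp $(ls -t pics/p*.png|head -1) pics/last.png
python3 - <<'E'
from h import *
p,d,X=cloud("scene"); m,P=outer(X,.12,.14,(.53,.63,0,.1)); h=cv2.convexHull(P[:,:2].astype(np.float32))[:,0]; print("cap",circ(h)*1000)
E
```

```text
[0.57881034 0.05043438 0.28483765] 0.023728132434263062 [ 1.26587829  0.72426215 -0.90490131]
scene 77 tip xy [576.98223126  51.27815895] tilt [0.37751014 0.37352318] zmin [139.04850417 144.79849832] expected tip 138.83765339385877
p2196.png 220 125
top 0
cap [580.00915916  53.05224666  27.45575169]
```

View pics/last.png

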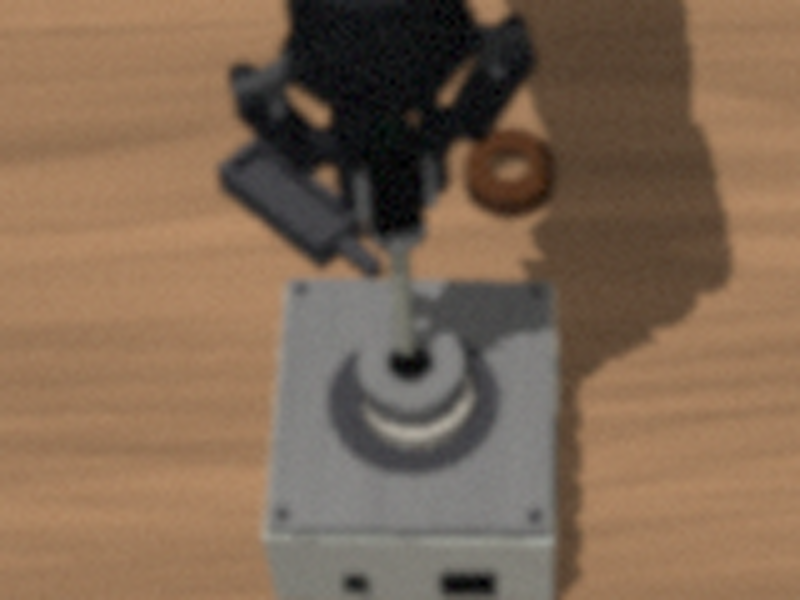

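The tip is just above the hole at crop (402,350), with the hole at (410,362), so it is slightly right of the tip. I'll measure the offset by projection before entering.

Run:
```python
from h import *
t=get_obs()["eef_pos"];print(t)
n="scene";c=imaging.get_calibration(n);K=np.array(c["camera_matrix"]);R=Rotation.from_quat(c["rotation"]).as_matrix();e=c["eye"]
def proj(q): a=K@(R.T@(np.array(q)-e)); return (a[:2]/a[2]).round(2)
I=np.mean([imaging.camera(n)[0].astype(float).mean(-1) for _ in range(6)],0)
for h in(0,.01,.03,.06,.09): print("stem pred",h,proj([t[0],t[1],t[2]-.146+h]))
print("hole pred",proj([.5794,.0527,.130]),"dx",proj([.5894,.0527,.130]),"dy",proj([.5794,.0627,.130]))
np.set_printoptions(linewidth=200)
print("u 290..314"); 
for v in range(174,210): print(v,I[v,290:315].round(0).astype(int))
```

```text
[0.5793764  0.05044458 0.28589891]
stem pred 0 [300.8  195.08]
stem pred 0.01 [300.62 192.94]
stem pred 0.03 [300.25 188.55]
stem pred 0.06 [299.68 181.71]
stem pred 0.09 [299.08 174.53]
hole pred [301.85 197.13] dx [301.98 200.41] dy [305.73 196.93]
u 290..314
174 [ 71  74  83  98 103  96  89  91  99 101  97  94 101 114 125 128 129 129 128 128 128 127 128 128 127]
175 [ 71  71  75  87 100 105 104 100  96  92  91  97 111 125 129 131 130 131 129 129 128 128 129 127 128]
176 [ 69  68  71  76  84  96 110 109  98  93  92 101 117 128 130 131 131 130 131 131 130 131 130 129 129]
177 [ 75  67  70  72  71  80 101 112 102  95  95 102 118 129 131 131 130 132 131 131 131 131 131 130 130]
178 [ 99  82  70  65  61  66  91 107 105  98  96 101 117 129 131 130 131 132 131 132 131 130 130 130 131]
179 [123 109  86  67  61  70  90 108 109 102  99 102 117 128 131 131 133 131 130 130 129 127 129 128 127]
180 [130 126 112  94  89  97 110 116 114 110 104 103 116 128 132 132 132 131 130 123 119 117 116 117 117]
181 [130 129 124 118 115 119 124 121 118 115 108 102 114 127 130 131 132 129 120 106  96  93  92
[... 2277 characters left out ...]
129 129 129 130 130 130 131 129 126 120 107  84  69  83 103  96]
204 [ 70  69  72  81  92 109 120 125 127 129 130 129 128 128 129 127 124 116 105  87  71  75  99 119 109]
205 [ 69  72  82  85  82  88 101 111 116 122 124 127 126 126 123 117 110  98  86  74  75 103 128 130 106]
206 [ 69  75  91  98  86  83  84  87  97 108 114 116 116 115 108  98  92  80  72  72  93 132 151 132  92]
207 [ 71  75  88 104 107  96  85  80  84  92  94  96  96  92  89  82  74  74  78  91 118 145 147 113  76]
208 [ 70  73  84 109 126 120 103  93  88  84  83  81  80  80  77  77  78  90 111 131 146 148 124  90  70]
209 [ 70  71  76  96 120 134 133 125 116 106  95  92  89  91  89  94 110 129 147 158 152 128  97  74  70]
```

Run:
```python
from h import *
t=get_obs()["eef_pos"];print(t)
n="scene";c=imaging.get_calibration(n);K=np.array(c["camera_matrix"]);R=Rotation.from_quat(c["rotation"]).as_matrix();e=c["eye"]
def proj(q): a=K@(R.T@(np.array(q)-e)); return (a[:2]/a[2])
X=np.nanmean([cloud(n)[2] for _ in range(12)],0)
for h in np.arange(.01,.175,.01):
    q=proj([t[0]+.004,t[1],t[2]-.146+h]); v=int(round(q[1]))
    print(round(h*1000),v,[ (u,*((X[v,u]-t)*1000).round(1)) for u in range(298,303)])
```

```text
[0.57924098 0.05049297 0.28570105]
10 194 [(298, np.float64(-10.6), np.float64(-7.5), np.float64(-156.5)), (299, np.float64(-10.1), np.float64(-4.9), np.float64(-156.0)), (300, np.float64(2.3), np.float64(-1.8), np.float64(-137.3)), (301, np.float64(3.1), np.float64(0.8), np.float64(-136.3)), (302, np.float64(3.7), np.float64(3.3), np.float64(-135.6))]
20 192 [(298, np.float64(-16.8), np.float64(-7.3), np.float64(-156.4)), (299, np.float64(-16.2), np.float64(-4.7), np.float64(-155.8)), (300, np.float64(2.2), np.float64(-1.3), np.float64(-128.2)), (301, np.float64(3.2), np.float64(1.2), np.float64(-127.0)), (302, np.float64(2.0), np.float64(3.7), np.float64(-129.0))]
30 190 [(298, np.float64(-23.0), np.float64(-7.1), np.float64(-156.4)), (299, np.float64(-0.0), np.float64(-3.5), np.float64(-122.3)), (300, np.float64(3.4), np.float64(-0.9), np.float64(-117.4)), (301, np.float64(3.0), np.float64(1.6), np.float64(-118.2)), (302, np.float64(2.7), np.float64(4.1), np.float64(-118.9))]
40 188 [(298, np.float64(-56.8), np.float64(-8.2), np.float64(-197.1)), (299, np.float64(0.7), np.float64(
[... 3547 characters left out ...]
oat64(7.3), np.float64(12.7)), (302, np.float64(8.9), np.float64(9.5), np.float64(11.3))]
160 158 [(298, np.float64(10.5), np.float64(1.0), np.float64(21.2)), (299, np.float64(10.1), np.float64(3.2), np.float64(20.6)), (300, np.float64(9.8), np.float64(5.4), np.float64(20.0)), (301, np.float64(9.4), np.float64(7.6), np.float64(19.3)), (302, np.float64(9.1), np.float64(9.9), np.float64(18.8))]
170 155 [(298, np.float64(8.2), np.float64(1.5), np.float64(29.1)), (299, np.float64(8.1), np.float64(3.7), np.float64(28.7)), (300, np.float64(8.5), np.float64(5.9), np.float64(29.0)), (301, np.float64(8.0), np.float64(8.1), np.float64(28.3)), (302, np.float64(8.2), np.float64(10.3), np.float64(28.4))]
```

The stem is vertical. I'll shift by about +1.2 mm in x and +1.6 mm in y, then lower.

>>> apply_moves(targets=[[[0.03,0.04,0,0,-1],[0,0,0,0,-1],[0,0,-0.1,0,-1],[0,0,-0.15,0,-1],[0,0,-0.15,0,-1],[0,0,-0.15,0,-1],[0,0,0,0,-1]]])

```text
clock: 23.6
eef_pos: [0.5794, 0.052, 0.2613]
tool_rot: [-0.087, 0.996, 0.0, -0.002]
ft_force: [-0.7, -0.1, -1.1]
grip_width: 0.0235
grasp_force: 58.9
```

>>> apply_moves(targets=[[[0,0,-0.15,0,-1],[0,0,-0.15,0,-1],[0,0,-0.15,0,-1],[0,0,-0.15,0,-1],[0,0,-0.15,0,-1],[0,0,-0.15,0,-1],[0,0,0,0,-1]]])

```text
clock: 24.18
eef_pos: [0.5795, 0.052, 0.2257]
tool_rot: [-0.087, 0.996, 0.0, -0.001]
ft_force: [-0.1, 0.0, -0.9]
grip_width: 0.0231
grasp_force: 58.9
```

>>> apply_moves(targets=[[[0.01,0,-0.12,0,-1],[0,0,-0.12,0,-1],[0,0,-0.1,0,-1],[0,0,-0.08,0,-1],[0,0,-0.05,0,-1],[0,0,0,0,-1],[0,0,0,0,-1],[0,0,0,0,-1]]])

```text
clock: 24.85
eef_pos: [0.5809, 0.0521, 0.209]
tool_rot: [-0.087, 0.996, -0.0, 0.0]
ft_force: [-0.1, 0.2, -1.0]
grip_width: 0.0233
grasp_force: 58.9
```

Run:
```python
from h import *
o=get_obs();t=o["eef_pos"];print(t,o["ft_force"],o["tool_rot"])
p=cloud("scene")[0]; cv2.imwrite("pics/fin.png",cv2.resize(p[150:230,250:350],None,fx=7,fy=7,interpolation=cv2.INTER_CUBIC))
I=np.mean([imaging.camera("scene")[0].astype(float).mean(-1) for _ in range(5)],0)
np.set_printoptions(linewidth=200)
for v in range(191,202): print(v,I[v,292:312].round(0).astype(int))
X=np.nanmean([cloud("scene")[2] for _ in range(10)],0)
for v in(186,189,191): print(v,[(u,*((X[v,u])*1000).round(1)) for u in range(299,305)])
```

```text
[0.58090505 0.05212097 0.20896362] [-0.09061883  0.22762087 -1.00718096] [-8.71465557e-02  9.96195473e-01 -7.40164680e-06  2.39052679e-04]
191 [125 108  85  74  73  66  55  55  64  73  75  76  77  70  66  69  73  74  72  72]
192 [120  99  80  74  71  65  66  74  82  90  91  91  87  77  71  70  72  73  70  67]
193 [111  91  80  77  72  69  75  83  89  93  92  84  76  72  72  73  74  73  70  67]
194 [109 102  93  85  82  75  67  69  77  86  82  71  60  64  68  72  73  74  74  79]
195 [117 121 115 106  99  82  58  53  72  87  86  71  47  46  61  69  74  75  83  95]
196 [121 130 126 123 115  88  51  45  72  91  91  72  43  32  51  69  81  90 101 108]
197 [124 130 130 127 119  91  47  42  74  95  94  74  46  31  54  82  98 112 120 119]
198 [123 131 129 127 121  98  58  46  82 105 104  81  52  49  77 105 121 126 128 123]
199 [123 131 129 128 126 111  79  63  86 108 107  89  70  79 104 122 128 129 128 121]
200 [117 129 128 128 128 122 105  85  96 112 113 103  97 108 121 128 129 128 126 113]
201 [106 123 127 126 130 126 122 113 113 117 119 118 119 125 130 129 129 126 118  96]
186 [(299, np.f
[... 433 characters left out ...]
), (300, np.float64(592.6), np.float64(50.2), np.float64(187.6)), (301, np.float64(591.5), np.float64(52.6), np.float64(185.8)), (302, np.float64(591.3), np.float64(55.1), np.float64(185.2)), (303, np.float64(591.1), np.float64(57.5), np.float64(184.7)), (304, np.float64(590.4), np.float64(60.0), np.float64(183.4))]
191 [(299, np.float64(592.4), np.float64(47.4), np.float64(178.8)), (300, np.float64(592.0), np.float64(49.8), np.float64(177.9)), (301, np.float64(592.4), np.float64(52.3), np.float64(178.3)), (302, np.float64(592.1), np.float64(54.7), np.float64(177.6)), (303, np.float64(591.7), np.float64(57.2), np.float64(176.7)), (304, np.float64(592.1), np.float64(59.6), np.float64(177.2))]
```

View pics/fin.png

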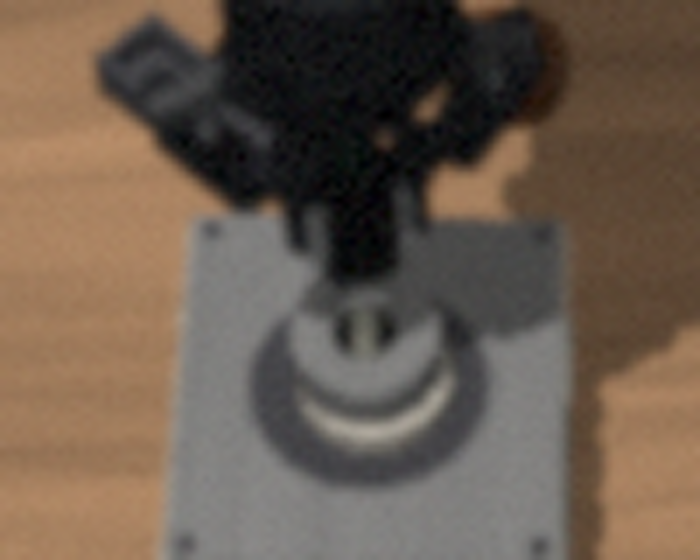

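The stem stands in the middle of the hole at crop (365,330), with a gap on both sides. A last small lowering and settle.

>>> apply_moves(targets=[[[0,0,-0.06,0,-1],[0,0,0,0,-1],[0,0,0,0,-1],[0,0,0,0,-1],[0,0,0,0,-1],[0,0,0,0,-1]]])

```text
clock: 26.15
eef_pos: [0.5808, 0.0521, 0.2064]
tool_rot: [-0.087, 0.996, -0.0, 0.0]
ft_force: [-0.9, 0.4, -1.4]
grip_width: 0.023
grasp_force: 58.9
```

```bash
python3 -c "
from workcell import order; print(order.job_done())"
```

```text
the job is handed in; nothing more can be done
None
```

The job is handed in: the ring is flat on the deck, the cap is home on the neck, and the probe is held upright in the centre of the hole, tip about 20 mm above the crucible floor by arm readings; no contact force showed while lowering it.

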